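# Release the rinse stem from the wash station's push-fit fitting

### The job

Take the steel rinse stem off the black wash station for drying: press the fitting's blue release ring straight down until it stops and, keeping it pressed, pinch the stem just above it and draw it straight up out of the fitting. Be gentle: neither lean hard on the ring nor wrench at the stem while it is still locked (about 20 N is the most either should feel). Then lower the stem, plug end down, into either hole of the green drying rack until it stands on the bottom before letting go; leave the other things on the bench where they are.

Things in the scene. Friction and masses are not known exactly. Their poses are not given: they have to be found in the camera images.
- station: Black wash module fixed to the bench, 110 (its x) x 90 (its y) x 30 mm high, origin at the centre of its underside, z up. The push-fit fitting stands upright on it, its axis 25 mm from the origin along the station's +x.
- fitting_top (a point): Top centre of the fitting's fixed white body, 54 mm above the bench: a cylinder 34 mm wide. Above it is the blue release ring, screwed on a white sleeve at a height that differs each time: a flat flange 40 mm wide, 3 mm thick, with a 21.4 mm hole for the stem.
- ring_low (a point): Point on the fitting's axis 64 mm above the bench, the LOWEST place the ring's top can rest. The ring itself is not measured: at rest its top is anywhere from 64 to 78 mm above the bench (it is screwed on more or less far), so find it by feel. It is sprung: 3 N starts it down, 13 N holds it on its stop 6.5 mm lower; beyond that it is rigid.
- bore_floor (a point): Centre of the bore's floor, 34 mm above the bench (bore 21.4 mm wide). Four teeth in it lock the stem by its plug's shoulder; they are surely clear only in the last 2 mm of the ring's travel and close again as it rises. When the stem has risen 2 mm with the ring down the plug is past them: fingertips beside the stem can push the ring home, close on the stem and lift.
- stem: The rinse stem: loose rigid steel tube 12 mm in diameter, 68 mm long overall, 50 g; its lowest 14 mm is an orange plug 18 mm in diameter. Origin at the centre of its foot, z along it to the bare steel end. At the start it stands upright in the fitting on the bore's floor, foot 34 mm and top 102 mm above the bench, with 1.5 mm of sideways play.
- rack: Green drying rack fixed to the bench, 50 (its x) x 100 (its y) x 30 mm high, origin at the centre of its underside, z up. Two round blind holes 24 mm wide and 17 mm deep (floor 13 mm above the bench), at y = -23 and y = +23 mm on its y axis.
- rack_hole0 (a point): Centre of the mouth of the rack's hole at y = -23 mm, on the rack's top face 30 mm above the bench.
- rack_hole1 (a point): Centre of the mouth of the rack's hole at y = +23 mm, on the rack's top face 30 mm above the bench.
- microtubes: Bystander: black block of small clear tubes, 75 x 55 x 34 mm, loose; origin at the centre of its underside. It and the green rack stand to the left and right of the station, either way round.
- blood_rack: Bystander: white rack of red-capped sample tubes, 130 x 55 x 100 mm high, loose; origin at the centre of its underside.
- pot: Bystander: white pot with a yellow lid, 48 mm in diameter, 55 mm high, loose, beyond the station; origin at the centre of its underside.
Mind the look-alikes: they are no part of the job. Leave any purple or yellow look-alike of the station alone.

How it is judged (in metres and radians):
On the way, in this order (a step that is already met when the one before it is completed fails the run):
1. the fingers press on the fitting's ring (more than 6 N) with the stem still down in the fitting (contact force between the fingers and station above 6 N and z of stem in the frame of station below 0.038 m), for 0.1 s.
2. the stem is drawn right out: its foot is more than 74 mm above the bench, held by the fingers (z of stem in the frame of station above 0.074 m and contact force between the fingers and stem above 1 N), for 0.1 s.
3. the stem stands in a hole of the rack, foot within 5 mm of the hole's floor, while the fingers still hold it (((horizontal distance between stem and rack_hole0 below 0.006 m and z of stem in the frame of rack below 0.018 m) or (horizontal distance between stem and rack_hole1 below 0.006 m and z of stem in the frame of rack below 0.018 m)) and angle between stem's own z axis and vertical below 0.15 rad and contact force between the fingers and stem above 1 N), for 0.1 s.
At the end, for the whole second after the job is handed in: The stem stands plug down in either hole of the green rack: foot within 6 mm of the hole's axis and within 5 mm of its floor, leaning less than 0.15 rad, at rest and let go; the microtube block, sample rack and pot are within 20 mm of where they began (((horizontal distance between stem and rack_hole0 below 0.006 m and z of stem in the frame of rack below 0.018 m) or (horizontal distance between stem and rack_hole1 below 0.006 m and z of stem in the frame of rack below 0.018 m)) and angle between stem's own z axis and vertical below 0.15 rad and linear speed of stem below 0.02 m/s and distance of each of microtubes, blood_rack, pot from where it was at the start of the episode below 0.02 m); the robot touches nothing.
It fails at once if the fingers push on the station or its ring with more than 25 N (contact force between the fingers and station above 25 N).
It fails at once if the stem is wrenched against the fitting with more than 25 N (contact force between stem and station above 25 N).
It fails at once if a bystander is moved more than 20 mm (distance of any of microtubes, blood_rack, pot from where it was at the start of the episode above 0.02 m).
It also fails if it takes over 50 s, if anything falls off the work surface, if the arm or the gripper's body presses on something with over 40 N, if the wrist force passes 120 N, or if a joint passes its speed limit or range.

### The arm

A 6-joint arm with a two-finger parallel gripper is mounted at the origin on the work surface. World frame = base frame: x ahead of the robot, y to its left, z up, the work surface at z = 0. Lengths are in mm, angles in rad, forces in N, time in s.
With the tool pointing down it reaches from about 400 to 925 mm from the base axis. Payload 12.5 kg.
Tool frame: the origin (TCP) lies midway between the tips of the shut fingers; the grasp point (between the pads) lies 19 mm behind it; z points along the fingers, y is the line along which they close (so a half turn about z gives the same grasp; the last joint's range is limited). The gripper opens to 95 mm and grips with 3 to 60 N. Pads are 20 mm wide; open, the fingers measure 119 mm over their backs; the gripper's body (75 mm by 180 mm) begins 59 mm behind the grasp point.
Start: joints at [-1.43, 0.491, 1.559, -0, 1.092, -0.106], TCP at [152.712, -606.077, 180.361] pointing down, gripper open.
Joint ranges: [-3.1, 3.1], [-0.84, 2.19], [0.05, 2.79], [-1.13, 4.28], [0.06, 2.93], [-2.69, 2.69]. Speed limits (rad/s): [2.22, 2.22, 2.79, 3.14, 3.14, 3.14].

### API

Orientations are given as [roll, pitch, yaw] about the fixed x, y, z axes, in that order (R = Rz(yaw) Ry(pitch) Rx(roll)).
In Python, from cell import readout, eyes, env gives the robot as it stands.
- The arm moves only by the tool move_arm, never from a script. Its argument "plan" is a list of rows, each a list of 3 entries, a list of its own where there are three numbers: the turn, a rotation vector about the tool's x, y, z in degrees, then the shift along the tool's x, y, z in m, then the gripper command: -1 is shut, 1 is fully open, values between are in proportion. In form: [[[ax, ay, az], [x, y, z], jaw], ...]. A call has 1 to 5 rows; each row is the pose to reach, as a shift and turn from the pose commanded when the call began, along the tool's axes at that moment; what a row does not reach only later rows make up. A row lasts 1/8 s, in which the tool goes at most 62.5 mm and 10.7 degrees, less where a joint would pass 70% of its speed; a pose out of reach is approached as far as the arm can. A call with a gripper value outside its range is refused whole. The fingers move at their own pace and stop on an object; the grip force is fixed at half the most. Time passes only in rows, so rows that repeat a pose let the fingers close. It gives the time, the measured TCP pose, the force, the opening and the grip force at its end, in the units of the state.
- readout.state(): the state, without advancing time (a new reading comes with each control period).
- eyes.read_camera(name): name is "side" or "top"; returns a dict with "img" (420x560x3 uint8, red, green, blue), "K" (3x3 intrinsics, pixels), "extrinsics" (4x4, takes a point from camera to world coordinates). Camera axes: x right, y up, looking along -z (the intrinsics and any distortion apply to the point x, -y, -z); pixel columns grow to the right and rows downward; lengths in mm; the calibration is good to about 2 mm. A picture is of the moment at which its call begins. There is no depth.
- env.job_done(): hands the job in; it is judged then, once.
Trained networks look in a picture, given as the dict that the camera call returned (one of the last four; its "shot" number tells which), for a name from the list of things; names that differ only in an ending like _2 or _b are one class to them, and where a whole thing is asked for, a point or a joint stands for the part that bears it (a point fixed in the world has none). Each returns a list of dicts, best first, with "score" (0 to 1); they miss things now and then, are a little off and sometimes report something else, mostly with a low value. They report only what shows in the picture. A call takes as long as a camera call. They do not tell look-alikes from the thing itself.
- eyes.cut_out(picture, name): "mask" (420x560 bool, what is visible of it) and "uv" ([column, row] in pixels, amid what is visible of it).
The state is a dict: "t": time; "joints": joint angles; "qvel": joint speeds; "tau": joint torques, N m; "eef_pos": TCP position; "tcp_rot": TCP orientation; "ft_force": force on the tool from outside, world axes, zero at the start; "moment": the same for the moment, N m; "opening": opening from 0.0 (shut) to 1.0 (fully open); "grip_force": force on a finger pad.
Only numpy, scipy, OpenCV 4.12 (cv2) and the standard library are available. Lean on these libraries where they do the work, as an engineer would, in place of code of your own. Each camera call takes 0.05 s, during which the arm holds its last target. There are 200 camera calls.

## Working session

There is one attempt and no reset: what is moved stays moved. The work goes in short steps, Python scripts to look and compute and a tool call to move; the robot and the scene stay as the last step left them, time stands still between calls to the robot, and variables do not carry over. Pictures are saved under pics/ and viewed, at most 10 in all, crops included, and the job is handed in when it is done.

Besides the shell and the picture viewer there is one more tool, called after ">>>" as name(argument=value, ...), one argument or row to a line, values as JSON. move_arm: Moves the arm, as the interface text tells. Its arguments: {"type":"object","properties":{"plan":{"type":"array","items":{"type":"array"}}},"required":["plan"]}

```bash
mkdir -p pics; cat > h.py <<'E'
import numpy as np, cv2
from cell import readout, eyes, env
def ray(p,uv):
    K=p["K"];E=np.array(p["extrinsics"])
    d=np.linalg.inv(K)@[uv[0],uv[1],1.]
    d=E[:3,:3]@[d[0],-d[1],-d[2]]
    return E[:3,3],d
def atz(p,uv,z):
    o,d=ray(p,uv); return o+d*(z-o[2])/d[2]
def proj(p,X):
    E=np.linalg.inv(np.array(p["extrinsics"])); c=E[:3,:3]@X+E[:3,3]
    q=p["K"]@[c[0],-c[1],-c[2]]; return q[:2]/q[2]
E
python3 - <<'E'
from h import *
print(readout.state())
ims=[]
for n in("top","side"):
    p=eyes.read_camera(n); ims.append(p["img"]); print(n,p["K"],p["extrinsics"],[k for k in p])
    for t in("station","stem","rack","microtubes","blood_rack","pot"):
        for r in eyes.cut_out(p,t)[:3]:
            m=r["mask"];ys,xs=np.where(m); print(t,round(r["score"],2),r["uv"],xs.min(),xs.max(),ys.min(),ys.max(),m.sum(),atz(p,r["uv"],30).round(0))
    cv2.imwrite(f"pics/{n}0.png",p["img"][:,:,::-1])
E
```

```text
{'t': 0.0, 'joints': array([-1.42960825e+00,  4.91571981e-01,  1.55946442e+00, -2.05984404e-05,
        1.09171091e+00, -1.05600265e-01]), 'qvel': array([-0.00014513, -0.00027713, -0.000777  , -0.00022231, -0.00049408,
        0.00041957]), 'tau': array([-3.72625625e-03, -6.12655878e+01, -2.58191139e+01,  6.90667983e-02,
        4.82194510e-02, -1.02587817e-04]), 'eef_pos': array([ 152.6565782 , -605.7667113 ,  179.74890412]), 'tcp_rot': array([-3.14044250e+00, -1.03539459e-04,  2.46797784e-01]), 'ft_force': array([0.21748208, 0.70821699, 0.45828142]), 'moment': array([-0.00027625, -0.0216078 , -0.00868573]), 'grip_force': 0.0, 'opening': 1.0004622306931843}
top [[524.89033494   0.         274.63809122]
 [  0.         524.89033494 217.63497059]
 [  0.           0.           1.        ]] [[ 6.88165515e-02  9.74908890e-01 -2.11700112e-01  3.59618507e+02]
 [-9.97622083e-01  6.80576975e-02 -1.08779211e-02 -8.19565217e+01]
 [ 3.80284021e-03  2.11945288e-01  9.77274134e-01  1.12864030e+03]
 [ 0.00000000e+00  0.00000000e+00  0.00000000e+00  1.00000000e+00]] ['img', 'K', 'extrinsics', 'shot'
[... 791 characters left out ...]
+02]
 [ 0.00000000e+00  0.00000000e+00  0.00000000e+00  1.00000000e+00]] ['img', 'K', 'extrinsics', 'shot']
station 0.92 [376.2, 259.6] 348 412 235 281 2583 [392. -20.  30.]
station 0.81 [188.6, 211.8] 160 220 188 233 1992 [792. -62.  30.]
station 0.78 [294.0, 254.1] 264 322 229 276 2308 [551.   1.  30.]
stem 0.64 [281.2, 230.3] 279 285 220 238 116 [588. -54.  30.]
stem 0.37 [348.6, 183.1] 329 370 166 206 1017 [ 466. -224.   30.]
rack 0.64 [350.2, 185.5] 329 370 166 206 1034 [ 462. -217.   30.]
microtubes 0.63 [284.1, 368.0] 261 311 347 391 1765 [524. 229.  30.]
blood_rack 0.85 [325.3, 117.1] 299 350 94 138 2040 [ 554. -468.   30.]
pot 0.82 [192.4, 268.8] 180 206 249 282 720 [734.  77.  30.]
```

View pics/top0.png

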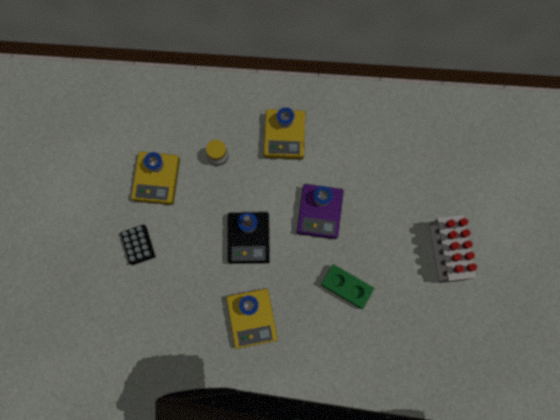

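View pics/side0.png

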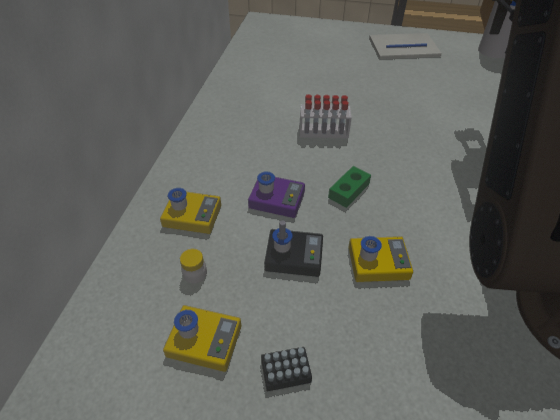

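The top view shows the black station at (248,237) with its fitting and stem at (247,220). The candidates for the station are purple (320,211) and yellow (152,177), (285,135) and (252,318). I choose the black one, the only one with a stem. The green rack is at (347,286), the microtubes at (137,242), the pot at (216,152) and the sample rack at (452,249).

```bash
cat > m.py <<'E'
from h import *
from scipy.optimize import minimize
P={n:eyes.read_camera(n) for n in("top","side")}
box={"top":(190,170,380,320),"side":(250,150,390,290)}
st={"top":(222,205,276,268),"side":(258,215,330,280)}
def sub(m,b): o=np.zeros_like(m); o[b[1]:b[3],b[0]:b[2]]=m[b[1]:b[3],b[0]:b[2]]; return o
G={};B={};D={}
for n,p in P.items():
    hsv=cv2.cvtColor(p["img"],cv2.COLOR_RGB2HSV); h,s,v=[hsv[...,i].astype(int) for i in range(3)]
    G[n]=sub((h>45)&(h<85)&(s>100)&(v>15),box[n])
    B[n]=sub((h>100)&(h<128)&(s>130)&(v>40),st[n])
    print(n,G[n].sum(),B[n].sum())
def hull(p,x,c):
    a,b,H=c; R=np.array([[np.cos(x[2]),-np.sin(x[2])],[np.sin(x[2]),np.cos(x[2])]])
    q=[proj(p,np.r_[R@[i*a/2,j*b/2]+x[:2],z]) for i in(-1,1) for j in(-1,1) for z in(0,H)]
    m=np.zeros((1680,2240),np.uint8); cv2.fillConvexPoly(m,cv2.convexHull(np.round((np.array(q)+.5)*4).astype(np.int32)),1)
    return cv2.resize(m.astype(np.float32),(560,420),interpolation=cv2.INTER_AREA)
def fit(M,x0,c):
    S=np.array([20,20,.3])
    best=None
    for k in range(6):
        f=lambda u:sum(np.abs(hull(P[n],u*S,c)-M[n]).sum() for n in P)
        r=minimize(f,np.r_[x0[:2],k*np.pi/6]/S,method="Nelder-Mead",options=dict(initial_simplex=np.r_[x0[:2],k*np.pi/6]/S+np.vstack([np.zeros(3),np.eye(3)])))
        if best is None or r.fun<best.fun: best=r
    return best.x*S,best.fun
for n in G: G[n]=cv2.morphologyEx(G[n].astype(np.uint8),cv2.MORPH_CLOSE,np.ones((7,7)))
x,f=fit(G,atz(P["top"],(347,286),30),(50,100,30)); print("rack",x,f)
R=lambda y:x[:2]+y*np.array([-np.sin(x[2]),np.cos(x[2])])
for y in(-23,23): print("hole",y,R(y),{n:proj(P[n],np.r_[R(y),30]).round(1) for n in P})
# ring ellipse centres, triangulate
rays=[]
for n,p in P.items():
    c=max(cv2.findContours(B[n].astype(np.uint8),0,1)[0],key=cv2.contourArea); e=cv2.fitEllipse(cv2.convexHull(c)); print(n,"ring",e)
    rays.append(ray(p,e[0]))
    for z in(64,71,78): print(z,atz(p,e[0],z).round(1))
(o1,d1),(o2,d2)=rays
t=np.linalg.lstsq(np.c_[d1,-d2],o2-o1,rcond=None)[0]; print("tri",o1+t[0]*d1,o2+t[1]*d2)
for n in P:
    r=eyes.cut_out(P[n],"stem"); print(n,"stem",[(q["score"],q["uv"]) for q in r[:2]])
b=[cv2.resize(P[n]["img"][a[1]:a[3],a[0]:a[2],::-1],None,fx=k,fy=k,interpolation=cv2.INTER_CUBIC) for n,a,k in(("top",(215,195,285,275),6),("side",(256,210,326,290),5.25),)]
b[1]=cv2.resize(b[1],b[0].shape[1::-1]); cv2.imwrite("pics/c1.png",cv2.resize(np.clip(np.hstack(b).astype(float)*1.5,0,255).astype(np.uint8),(798,456)))
E
python3 m.py
```

```text
top 1160 202
side 535 118
rack [ 463.80316783 -232.16927533    2.70107622] 549.0625
hole -23 [ 473.61052086 -211.36504915] {'top': array([338.2, 280.1]), 'side': array([344.8, 186.5])}
hole 23 [ 453.99581481 -252.9735015 ] {'top': array([357.8, 290.9]), 'side': array([355.2, 175.6])}
top ring ((247.275634765625, 221.3880157470703), (18.894773483276367, 20.16423988342285), 72.14521026611328)
64 [578.4 -14.1  64. ]
71 [576.9 -14.5  71. ]
78 [575.5 -15.   78. ]
side ring ((286.9480285644531, 235.84616088867188), (9.310064315795898, 14.038399696350098), 9.08696174621582)
64 [568.5 -14.   64. ]
71 [567.5  -8.3  71. ]
78 [566.5  -2.7  78. ]
tri [577.86032965 -14.25470459  66.42495879] [568.46682018 -13.59325786  64.5371349 ]
top stem [(0.46, [137.5, 242.4]), (0.45, [248.6, 222.1])]
side stem [(0.65, [282.6, 230.4])]
```

View pics/c1.png

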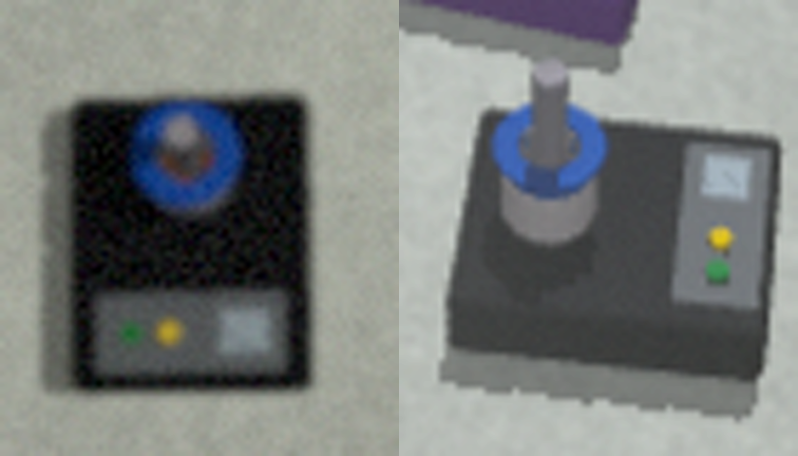

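The close crop confirms the black station with steel stem and blue ring. Ring centre is about (247.8,222) in top and (282.5,236) in side; stem top is (246.8,217.8) and (282.3,222.6). The blue and green masks were poor, so I refine them.

```bash
python3 - <<'E'
from h import *
p=P=None
P={n:eyes.read_camera(n) for n in("top","side")}
def tri(a,b):
    (o1,d1),(o2,d2)=ray(P["top"],a),ray(P["side"],b)
    t=np.linalg.lstsq(np.c_[d1,-d2],o2-o1,rcond=None)[0]; return (o1+t[0]*d1).round(1),(o2+t[1]*d2).round(1)
print("ring",tri((247.5,221.8),(282.2,235.9)),"stem",tri((246.4,217.4),(282.0,222.2)))
for n,a,b in(("top",(246.4,217.4),(247.5,221.8)),("side",(282,222.2),(282.2,235.9))): print(n,atz(P[n],a,102).round(1),atz(P[n],b,70).round(1))
o=[]
for n,a in(("top",(312,255,382,315)),("side",(318,157,388,217))):
    c=P[n]["img"][a[1]:a[3],a[0]:a[2],::-1]; o.append(cv2.resize(c,None,fx=5.6,fy=5.6,interpolation=cv2.INTER_CUBIC))
cv2.imwrite("pics/r1.png",np.clip(np.hstack(o).astype(float)*1.8,0,255).astype(np.uint8))
for n in P:
    I=P[n]["img"].astype(int); m=(I[...,1]>1.35*I[...,0])&(I[...,1]>1.2*I[...,2])
    ys,xs=np.where(m); 
    k,l,s,c=cv2.connectedComponentsWithStats(m.astype(np.uint8)); print(n,[(s[i].tolist(),c[i].round(1)) for i in range(1,k) if s[i,4]>100])
E
```

```text
ring (array([578.1, -14.4,  61. ]), array([578. , -14.4,  60.9])) stem (array([578.7, -14.1, 101.5]), array([578.7, -14.1, 101.5]))
top [578.6 -14.1 102. ] [576.3 -15.   70. ]
side [578.7 -13.7 102. ] [576.6  -7.1  70. ]
top [([321, 265, 53, 43, 1197], array([347.2, 286.2]))]
side [([329, 166, 42, 41, 975], array([349.2, 186. ]))]
```

View pics/r1.png

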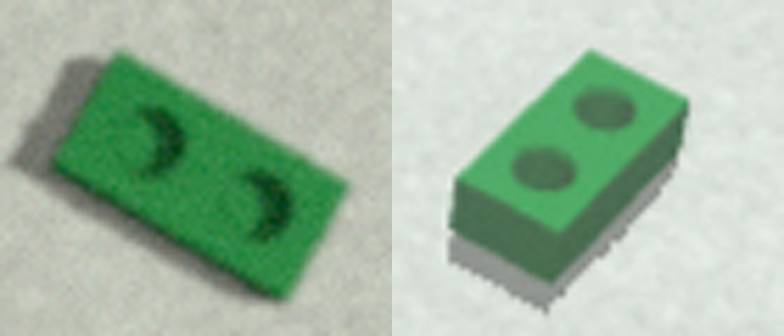

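Ring and stem rays agree at about (578.7, -14.1), and the stem top comes out 101.5 mm high (102 expected). The rack's side-view holes at (345,187) and (355.5,176) match the model fit to 0.5 px. Now the approach, staying high.

>>> move_arm(
  plan=[
    [[0,0,0],[0.046,-0.0387,0],0],
    [[0,0,0],[0.092,-0.0773,0],-0.4],
    [[0,0,0],[0.138,-0.116,0],-0.4],
    [[0,0,0],[0.184,-0.1547,0],-0.4],
    [[0,0,0],[0.229,-0.193,0],-0.4],
  ],
)

```text
t: 1.62
eef_pos: [328.5, -361.4, 180.6]
tcp_rot: [3.141, -0.0, 0.246]
ft_force: [0.2, -0.5, 0.7]
opening: 0.533
grip_force: 0.0
```

>>> move_arm(
  plan=[
    [[0,0,0],[0.046,-0.0387,0],-0.4],
    [[0,0,0],[0.092,-0.0773,0],-0.4],
    [[0,0,0],[0.138,-0.116,0],-0.4],
    [[0,0,0],[0.184,-0.1547,0],-0.4],
    [[0,0,0],[0.229,-0.193,0],-0.4],
  ],
)

```text
t: 2.25
eef_pos: [503.6, -118.1, 180.6]
tcp_rot: [3.141, -0.0, 0.247]
ft_force: [0.7, -0.6, 0.2]
opening: 0.3
grip_force: 0.0
```

>>> move_arm(
  plan=[
    [[0,0,0],[0.04,-0.0337,0],-0.4],
    [[0,0,0],[0.08,-0.0673,0],-0.4],
    [[0,0,0],[0.1,-0.084,0],-0.4],
    [[0,0,0],[0.1,-0.084,0],-0.4],
  ],
)

```text
t: 2.75
eef_pos: [579.5, -12.6, 180.0]
tcp_rot: [3.142, 0.0, 0.249]
ft_force: [-0.5, -0.1, 0.2]
opening: 0.303
grip_force: 0.0
```

>>> move_arm(
  plan=[
    [[0,0,0],[-0.0011,0.0013,0.04],-0.4],
    [[0,0,0],[-0.0011,0.0013,0.07],-0.5],
    [[0,0,0],[-0.0011,0.0013,0.085],-0.55],
    [[0,0,0],[-0.0011,0.0013,0.095],-0.6],
    [[0,0,0],[-0.0011,0.0013,0.095],-0.6],
  ],
)

```text
t: 3.38
eef_pos: [578.2, -15.8, 85.4]
tcp_rot: [3.142, 0.0, 0.247]
ft_force: [0.5, -0.0, 0.1]
opening: 0.199
grip_force: 0.0
```

```bash
python3 - <<'E'
from h import *
o=[]
for n,a in(("top",(225,200,275,240)),("side",(258,190,308,250))):
    p=eyes.read_camera(n); c=p["img"][a[1]:a[3],a[0]:a[2],::-1]; o.append(cv2.resize(c,(390,int(390*(a[3]-a[1])/(a[2]-a[0]))),interpolation=cv2.INTER_CUBIC))
H=max(i.shape[0] for i in o); o=[np.pad(i,((0,H-i.shape[0]),(0,0),(0,0))) for i in o]
cv2.imwrite("pics/g1.png",np.clip(np.hstack(o)*1.6,0,255).astype(np.uint8)); print(readout.state()["ft_force"])
p=eyes.read_camera("side")
for uv in((344.9,186.8),(355.5,176.1)): print(atz(p,uv,30).round(1))
E
```

```text
[-0.57352534 -0.26529286  0.29771638]
[ 473.3 -210.5   30. ]
[ 453.  -251.4   30. ]
```

View pics/g1.png

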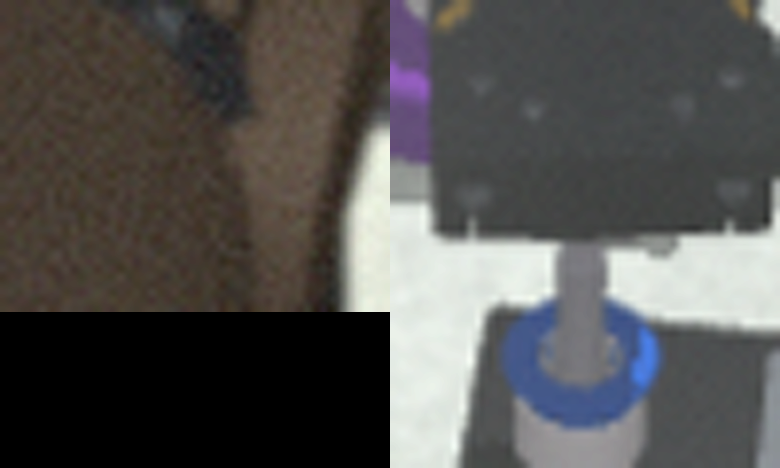

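The side view shows the stem between the (mostly hidden) fingers, just above the ring (crop 580,350), with nothing touching. I'll centre and close slowly by feel above the ring.

>>> move_arm(
  plan=[
    [[0,0,0],[0.0008,-0.0013,0],-0.65],
    [[0,0,0],[0.0008,-0.0013,0],-0.7],
    [[0,0,0],[0.0008,-0.0013,0],-0.7],
    [[0,0,0],[0.0008,-0.0013,0],-0.7],
  ],
)

```text
t: 4.03
eef_pos: [578.7, -14.1, 85.3]
tcp_rot: [3.142, 0.0, 0.247]
ft_force: [-0.1, 0.3, -0.9]
opening: 0.152
grip_force: 0.0
```

>>> move_arm(
  plan=[
    [[0,0,0],[0,0,0],-0.72],
    [[0,0,0],[0,0,0],-0.72],
  ],
)

```text
t: 4.28
eef_pos: [578.7, -14.1, 85.3]
tcp_rot: [3.141, -0.0, 0.247]
ft_force: [0.8, -0.2, -0.2]
opening: 0.138
grip_force: 0.0
```

>>> move_arm(
  plan=[
    [[0,0,0],[0,0,0],-0.735],
    [[0,0,0],[0,0,0],-0.735],
  ],
)

```text
t: 4.53
eef_pos: [578.7, -14.1, 85.3]
tcp_rot: [3.142, 0.0, 0.247]
ft_force: [0.5, -0.3, -0.6]
opening: 0.132
grip_force: 0.0
```

>>> move_arm(
  plan=[
    [[0,0,0],[0,0,0],-0.62],
    [[0,0,0],[0,0,0.003],-0.62],
    [[0,0,0],[0,0,0.006],-0.62],
    [[0,0,0],[0,0,0.009],-0.62],
    [[0,0,0],[0,0,0.009],-0.62],
  ],
)

```text
t: 5.15
eef_pos: [578.5, -14.1, 76.0]
tcp_rot: [-3.141, 0.001, 0.247]
ft_force: [-0.9, -0.2, 0.6]
opening: 0.189
grip_force: 0.0
```

>>> move_arm(
  plan=[
    [[0,0,0],[0,0,0.002],-0.62],
    [[0,0,0],[0,0,0.003],-0.62],
    [[0,0,0],[0,0,0.003],-0.62],
  ],
)

```text
t: 5.52
eef_pos: [578.7, -14.1, 73.3]
tcp_rot: [3.141, 0.0, 0.247]
ft_force: [0.9, -0.3, -0.3]
opening: 0.19
grip_force: 0.0
```

>>> move_arm(
  plan=[
    [[0,0,0],[0,0,0.002],-0.62],
    [[0,0,0],[0,0,0.003],-0.62],
    [[0,0,0],[0,0,0.003],-0.62],
  ],
)

```text
t: 5.9
eef_pos: [578.6, -14.1, 70.2]
tcp_rot: [3.142, 0.0, 0.247]
ft_force: [-0.2, 0.7, 0.2]
opening: 0.19
grip_force: 0.0
```

>>> move_arm(
  plan=[
    [[0,0,0],[0,0,0.002],-0.62],
    [[0,0,0],[0,0,0.003],-0.62],
    [[0,0,0],[0,0,0.003],-0.62],
  ],
)

```text
t: 6.28
eef_pos: [578.6, -14.1, 67.2]
tcp_rot: [3.142, 0.0, 0.247]
ft_force: [-0.8, -0.0, -0.2]
opening: 0.193
grip_force: 0.0
```

>>> move_arm(
  plan=[
    [[0,0,0],[0,0,0.002],-0.62],
    [[0,0,0],[0,0,0.003],-0.62],
    [[0,0,0],[0,0,0.003],-0.62],
  ],
)

```text
t: 6.65
eef_pos: [578.7, -14.1, 64.2]
tcp_rot: [3.142, 0.0, 0.247]
ft_force: [0.0, -0.2, -0.7]
opening: 0.189
grip_force: 0.0
```

>>> move_arm(
  plan=[
    [[0,0,0],[0,0,0.001],-0.62],
    [[0,0,0],[0,0,0.002],-0.62],
    [[0,0,0],[0,0,0.002],-0.62],
  ],
)

```text
t: 7.02
eef_pos: [578.7, -14.1, 62.2]
tcp_rot: [3.142, 0.0, 0.247]
ft_force: [-0.2, 0.0, 0.5]
opening: 0.183
grip_force: 0.0
```

>>> move_arm(
  plan=[
    [[0,0,0],[0,0,0.001],-0.62],
    [[0,0,0],[0,0,0.001],-0.62],
  ],
)

```text
t: 7.28
eef_pos: [578.6, -14.1, 61.2]
tcp_rot: [3.142, 0.0, 0.247]
ft_force: [0.6, -0.5, 0.2]
opening: 0.189
grip_force: 0.0
```

```bash
python3 - <<'E'
from h import *
p=eyes.read_camera("side"); s=readout.state(); print(s["ft_force"],s["moment"],s["eef_pos"],s["tau"])
c=p["img"][185:260,250:350,::-1]
cv2.imwrite("pics/g2.png",np.clip(cv2.resize(c,(800,600),interpolation=cv2.INTER_CUBIC)*1.6,0,255).astype(np.uint8))
E
```

```text
[-0.44682171 -0.27584583  0.82273415] [-0.04855804 -0.047467   -0.02418094] [578.68736048 -14.05953876  61.30054612] [-1.20971774e-03 -5.99577248e+01 -1.93884820e+01  4.47270332e-02
 -6.84279297e-02 -2.36029751e-05]
```

View pics/g2.png

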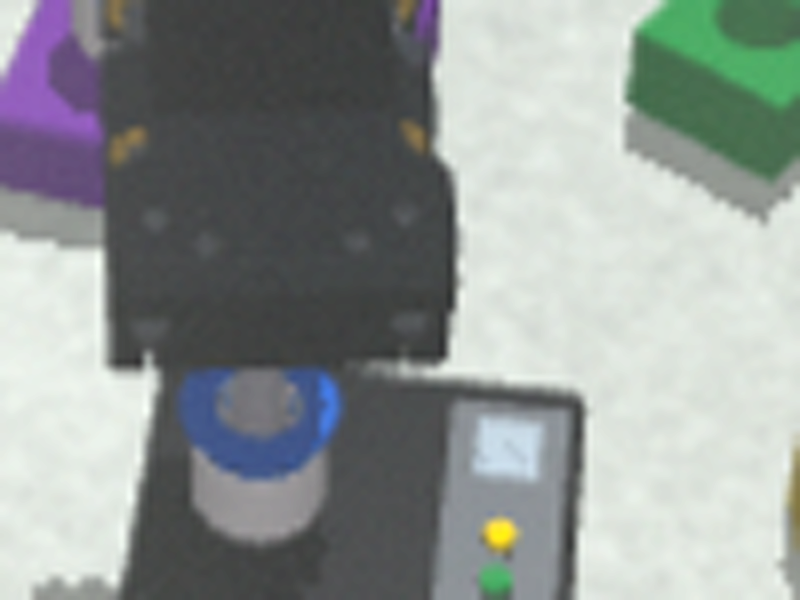

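The picture shows the stem hole and ring at (282,235), not covered by any finger, although the TCP should be right there; that matches the lack of contact. I'll check how the gripper projects.

```bash
python3 - <<'E'
from h import *
s=readout.state(); e=s["eef_pos"]; print(e,s["joints"])
y=s["tcp_rot"][2]; tx=np.array([np.cos(y),np.sin(y),0]); ty=np.array([np.sin(y),-np.cos(y),0])
for n in("top","side"):
    p=eyes.read_camera(n)
    print(n,"tcp",proj(p,e).round(1),"stem",proj(p,[578.7,-14.1,102]).round(1),"base",proj(p,[0,0,0]).round(1))
    for z in(78,): print("body corners",[proj(p,e+a*tx*37.5+b*ty*90+[0,0,z]).round(1) for a in(-1,1) for b in(-1,1)],[proj(p,e+a*tx*90+b*ty*37.5+[0,0,z]).round(1) for a in(-1,1) for b in(-1,1)])
    print([proj(p,e+a*tx*10+b*ty*c+[0,0,0]).round(1) for a in(-1,1) for b in(-1,1) for c in (9,21)])
    cv2.imwrite(f"pics/{n}3.png",np.clip(p["img"][:,:,::-1]*1.6,0,255).astype(np.uint8))
E
```

```text
[578.68736048 -14.05953876  61.30054612] [-1.38338650e-01  5.71107360e-01  1.79208586e+00 -1.18576743e-04
  7.78387320e-01  1.18572914e+00]
top tcp [247.3 221.5] stem [246.4 217.3] base [218. 516.]
body corners [array([202.2, 240.2]), array([294.8, 223.9]), array([196.5, 202.6]), array([287.7, 186.9])] [array([233.8, 262.3]), array([272.8, 255.3]), array([219. , 172.5]), array([256.6, 166.1])]
[array([243.8, 226.9]), array([238.1, 227.9]), array([252.4, 225.4]), array([258.1, 224.4]), array([242.3, 217.6]), array([236.6, 218.6]), array([250.8, 216.1]), array([256.5, 215.1])]
side tcp [281.8 235.9] stem [282. 222.] base [587.3 314.3]
body corners [array([306.8, 247.1]), array([299.4, 174.5]), array([262.1, 248.3]), array([261.1, 175.3])] [array([334.2, 222.8]), array([329.2, 192.8]), array([231.7, 225.3]), array([233.2, 195. ])]
[array([287.2, 239.3]), array([287.5, 244.2]), array([286.7, 232.2]), array([286.4, 227.5]), array([276.8, 239.6]), array([277. , 244.5]), array([276.5, 232.4]), array([276.3, 227.8])]
```

View pics/side3.png

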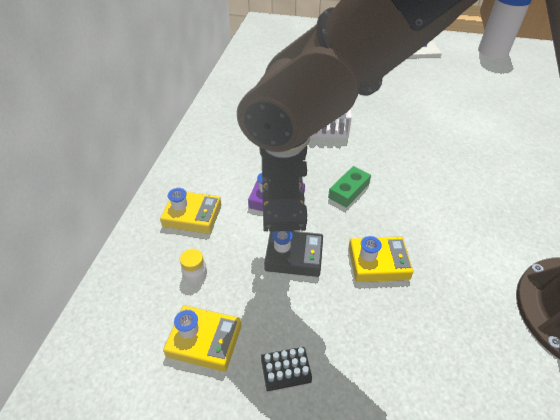

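```bash
python3 - <<'E'
from h import *
o=[]
for n,a in(("top",(170,150,330,310)),("side",(235,125,325,245))):
    p=eyes.read_camera(n); c=np.ascontiguousarray(p["img"][a[1]:a[3],a[0]:a[2],::-1]); k=600/(a[3]-a[1]); k=min(k,400/(a[2]-a[0]))
    g=np.clip(255*(c/255.)**.5,0,255).astype(np.uint8)
    o.append(cv2.resize(g,(400,int(k*(a[3]-a[1]))),interpolation=cv2.INTER_CUBIC))
H=max(i.shape[0] for i in o); o=[np.pad(i,((0,H-i.shape[0]),(0,0),(0,0))) for i in o]
cv2.imwrite("pics/g4.png",np.hstack(o))
E
```

```text
(no output)
```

View pics/g4.png

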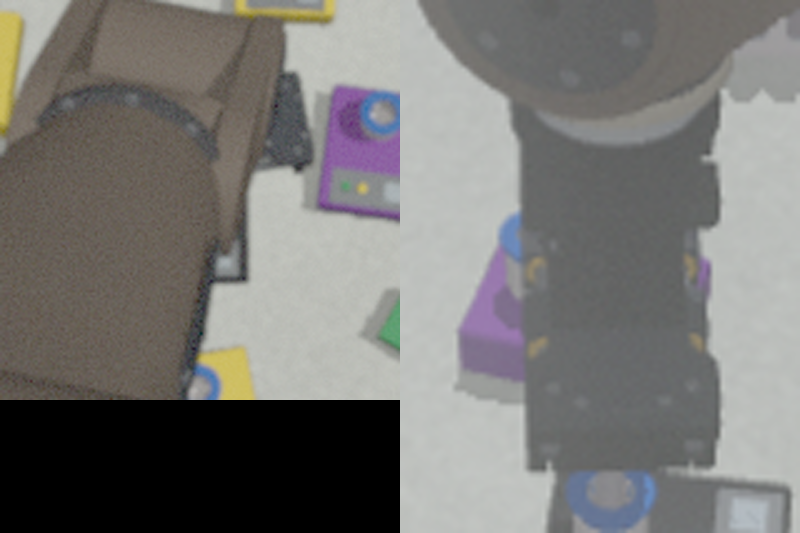

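In both views the gripper body sits where x and y predict, but about 17 px (≈45 mm) higher than the reported TCP implies. No finger covers the ring, so the tips are really around z≈105. I trust the picture and descend by feel with a wider opening, taking small steps that the sprung ring can absorb.

>>> move_arm(
  plan=[
    [[0,0,0],[0,0,0],-0.45],
    [[0,0,0],[0,0,0],-0.45],
    [[0,0,0],[0,0,0.002],-0.45],
    [[0,0,0],[0,0,0.004],-0.45],
    [[0,0,0],[0,0,0.004],-0.45],
  ],
)

```text
t: 8.15
eef_pos: [578.6, -14.1, 57.1]
tcp_rot: [-3.142, 0.0, 0.247]
ft_force: [0.3, -0.4, 1.1]
opening: 0.276
grip_force: 0.0
```

```bash
cat > e.py <<'E'
from h import *
p=eyes.read_camera("side"); s=readout.state(); g=p["img"][195:260,270:300].astype(int)
# dark gripper edge: lowest row of column with dark neutral run from the top
print(s["t"],s["eef_pos"].round(1),s["ft_force"].round(1),s["opening"].round(3))
for c in(278,284,290,300,304):
    print(c,[int(p["img"][r,c].max()) for r in range(220,256)])
E
python3 e.py
```

```text
Traceback (most recent call last):
  File "e.py", line 4, in <module>
    print(s["t"],s["eef_pos"].round(1),s["ft_force"].round(1),s["opening"].round(3))
                                                              ^^^^^^^^^^^^^^^^^^
AttributeError: 'float' object has no attribute 'round'
```

Still no force at a reported 57 mm, below the ring's lowest possible stop, so the reading is indeed biased. I continue.

>>> move_arm(
  plan=[
    [[0,0,0],[0,0,0.002],-0.45],
    [[0,0,0],[0,0,0.004],-0.45],
    [[0,0,0],[0,0,0.006],-0.45],
    [[0,0,0],[0,0,0.006],-0.45],
  ],
)

```text
t: 8.7
eef_pos: [578.6, -14.1, 51.1]
tcp_rot: [-3.142, 0.0, 0.247]
ft_force: [0.1, 0.0, -1.0]
opening: 0.275
grip_force: 0.0
```

```bash
sed -i 's/s\["opening"\].round(3)/s["opening"]/' e.py; python3 e.py
```

```text
8.75 [578.7 -14.1  51.2] [ 0.2 -0.5  0.2] 0.2719014175820776
278 [46, 47, 45, 45, 46, 45, 44, 43, 40, 42, 41, 42, 42, 41, 44, 78, 81, 76, 79, 85, 86, 87, 86, 84, 98, 97, 94, 94, 94, 94, 93, 81, 55, 42, 43, 45]
284 [44, 44, 44, 43, 44, 44, 43, 41, 40, 40, 41, 41, 42, 41, 41, 68, 73, 74, 73, 81, 86, 86, 88, 83, 89, 97, 98, 96, 96, 96, 96, 95, 70, 47, 41, 42]
290 [45, 46, 44, 45, 43, 43, 41, 40, 42, 40, 41, 41, 41, 42, 44, 77, 124, 134, 101, 87, 79, 74, 76, 75, 74, 74, 74, 64, 56, 52, 50, 49, 45, 41, 48, 49]
300 [43, 45, 45, 44, 43, 44, 42, 41, 52, 56, 52, 46, 43, 44, 46, 51, 50, 49, 47, 49, 50, 50, 51, 49, 50, 51, 51, 49, 50, 52, 52, 51, 52, 51, 52, 52]
304 [45, 45, 46, 46, 44, 42, 41, 41, 41, 41, 42, 42, 42, 43, 46, 49, 48, 50, 48, 51, 50, 51, 51, 51, 50, 51, 50, 49, 52, 52, 51, 58, 60, 66, 70, 75]
```

>>> move_arm(
  plan=[
    [[0,0,0],[0,0,0.002],-0.45],
    [[0,0,0],[0,0,0.004],-0.45],
    [[0,0,0],[0,0,0.006],-0.45],
    [[0,0,0],[0,0,0.006],-0.45],
  ],
)

```text
t: 9.25
eef_pos: [578.6, -14.1, 45.1]
tcp_rot: [-3.142, 0.0, 0.247]
ft_force: [0.2, 0.8, 1.0]
opening: 0.278
grip_force: 0.0
```

>>> move_arm(
  plan=[
    [[0,0,0],[0,0,0.002],-0.45],
    [[0,0,0],[0,0,0.004],-0.45],
    [[0,0,0],[0,0,0.004],-0.45],
  ],
)

```text
t: 9.62
eef_pos: [578.6, -14.1, 41.1]
tcp_rot: [-3.142, 0.0, 0.247]
ft_force: [0.6, -0.2, -0.2]
opening: 0.277
grip_force: 0.0
```

>>> move_arm(
  plan=[
    [[0,0,0],[0,0,0.002],-0.45],
    [[0,0,0],[0,0,0.004],-0.45],
    [[0,0,0],[0,0,0.004],-0.45],
  ],
)

```text
t: 10.0
eef_pos: [578.6, -14.1, 37.1]
tcp_rot: [3.142, 0.0, 0.247]
ft_force: [0.0, -0.8, 0.6]
opening: 0.275
grip_force: 0.0
```

>>> move_arm(
  plan=[
    [[0,0,0],[0,0,0.001],-0.45],
    [[0,0,0],[0,0,0.002],-0.45],
    [[0,0,0],[0,0,0.002],-0.45],
  ],
)

```text
t: 10.38
eef_pos: [578.7, -14.1, 35.2]
tcp_rot: [3.142, 0.0, 0.247]
ft_force: [0.1, 0.8, 0.3]
opening: 0.277
grip_force: 0.0
```

>>> move_arm(
  plan=[
    [[0,0,0],[0,0,0.002],-0.45],
    [[0,0,0],[0,0,0.004],-0.45],
    [[0,0,0],[0,0,0.004],-0.45],
  ],
)

```text
t: 10.75
eef_pos: [578.7, -14.1, 31.3]
tcp_rot: [3.142, 0.0, 0.247]
ft_force: [-0.4, -0.4, 0.3]
opening: 0.273
grip_force: 0.0
```

```bash
python3 e.py | cut -c1-160
```

```text
10.8 [578.7 -14.1  31.3] [-0.3 -0.1  1. ] 0.2761014642592812
278 [46, 44, 44, 47, 45, 46, 46, 47, 45, 47, 48, 45, 45, 46, 43, 41, 43, 43, 43, 41, 43, 43, 53, 77, 98, 95, 94, 95, 95, 94, 93, 81, 54, 43, 44, 45]
284 [45, 45, 46, 45, 46, 45, 45, 46, 45, 46, 45, 45, 45, 44, 43, 42, 41, 43, 41, 41, 42, 40, 57, 75, 89, 97, 98, 97, 97, 95, 95, 96, 70, 49, 43, 43]
290 [45, 45, 44, 45, 45, 44, 43, 45, 45, 46, 45, 45, 45, 45, 43, 41, 41, 40, 41, 43, 41, 40, 57, 70, 73, 74, 74, 66, 56, 52, 51, 50, 43, 44, 45, 42]
300 [45, 46, 44, 53, 57, 51, 47, 47, 45, 46, 44, 47, 45, 45, 42, 42, 52, 55, 52, 44, 43, 43, 48, 50, 51, 51, 53, 51, 52, 52, 51, 52, 52, 52, 51, 53]
304 [46, 46, 45, 44, 46, 45, 46, 45, 46, 45, 45, 46, 45, 42, 43, 43, 41, 39, 43, 42, 41, 45, 50, 51, 52, 52, 52, 52, 51, 52, 52, 57, 60, 69, 71, 74]
```

>>> move_arm(
  plan=[
    [[0,0,0],[0,0,0.001],-0.45],
    [[0,0,0],[0,0,0.002],-0.45],
    [[0,0,0],[0,0,0.002],-0.45],
  ],
)

```text
t: 11.18
eef_pos: [578.8, -14.1, 29.5]
tcp_rot: [3.141, -0.0, 0.247]
ft_force: [-1.6, 0.1, 4.8]
opening: 0.278
grip_force: 2.5
```

>>> move_arm(
  plan=[
    [[0,0,0],[0,0,0.001],-0.45],
    [[0,0,0],[0,0,0.002],-0.45],
    [[0,0,0],[0,0,0.002],-0.45],
  ],
)

```text
t: 11.55
eef_pos: [578.8, -14.1, 27.7]
tcp_rot: [3.141, -0.0, 0.247]
ft_force: [-2.6, 0.7, 8.2]
opening: 0.276
grip_force: 3.9
```

Contact: sprung ring, about 1.7 N/mm. I press on to its stop.

>>> move_arm(
  plan=[
    [[0,0,0],[0,0,0.001],-0.45],
    [[0,0,0],[0,0,0.002],-0.45],
    [[0,0,0],[0,0,0.002],-0.45],
  ],
)

```text
t: 11.92
eef_pos: [578.9, -14.1, 26.0]
tcp_rot: [3.141, -0.001, 0.247]
ft_force: [-2.4, 0.1, 10.7]
opening: 0.277
grip_force: 5.3
```

>>> move_arm(
  plan=[
    [[0,0,0],[0,0,0.001],-0.55],
    [[0,0,0],[0,0,0.001],-0.65],
    [[0,0,0],[0,0,0.001],-0.68],
  ],
)

```text
t: 12.3
eef_pos: [578.8, -13.2, 25.1]
tcp_rot: [-3.141, -0.001, 0.247]
ft_force: [-2.5, 6.2, 11.3]
opening: 0.17
grip_force: 6.0
```

>>> move_arm(
  plan=[
    [[0,0,0],[0,0,0],-0.66],
    [[0,0,0],[0,0,0],-0.66],
  ],
)

```text
t: 12.55
eef_pos: [578.8, -13.3, 25.1]
tcp_rot: [-3.141, -0.001, 0.247]
ft_force: [-2.6, 6.5, 12.7]
opening: 0.166
grip_force: 6.0
```

>>> move_arm(
  plan=[
    [[0,0,0],[0.0002,-0.0008,0],-0.66],
    [[0,0,0],[0.0002,-0.0008,0],-0.66],
  ],
)

```text
t: 12.8
eef_pos: [578.9, -13.1, 25.1]
tcp_rot: [3.141, -0.001, 0.247]
ft_force: [-2.4, 0.8, 11.9]
opening: 0.167
grip_force: 6.0
```

>>> move_arm(
  plan=[
    [[0,0,0],[0,0,0.0005],-0.66],
    [[0,0,0],[0,0,0.0008],-0.66],
    [[0,0,0],[0,0,0.0008],-0.66],
  ],
)

```text
t: 13.18
eef_pos: [579.0, -13.1, 24.6]
tcp_rot: [3.141, -0.001, 0.247]
ft_force: [-3.5, 1.9, 14.7]
opening: 0.165
grip_force: 7.4
```

The ring is on its stop (14.7 N). I close in stages.

>>> move_arm(
  plan=[
    [[0,0,0],[0,0,0],-0.7],
    [[0,0,0],[0,0,0],-0.72],
    [[0,0,0],[0,0,0],-0.72],
  ],
)

```text
t: 13.55
eef_pos: [578.7, -12.2, 24.6]
tcp_rot: [-3.141, -0.001, 0.247]
ft_force: [-4.5, 9.7, 15.6]
opening: 0.142
grip_force: 8.0
```

The +y finger seems stopped at the stem (stem centre ≈ y -11.5), so I shift that way to relieve the load, then close.

>>> move_arm(
  plan=[
    [[0,0,0],[0.0005,-0.0012,0],-0.72],
    [[0,0,0],[0.0005,-0.0012,0],-0.72],
  ],
)

```text
t: 13.8
eef_pos: [578.7, -11.7, 24.6]
tcp_rot: [3.142, -0.0, 0.247]
ft_force: [-4.8, 1.8, 16.9]
opening: 0.14
grip_force: 8.0
```

>>> move_arm(
  plan=[
    [[0,0,0],[0.0002,-0.0007,0],-0.73],
    [[0,0,0],[0.0002,-0.0007,0],-0.74],
  ],
)

```text
t: 14.05
eef_pos: [578.7, -11.4, 24.6]
tcp_rot: [3.141, -0.0, 0.247]
ft_force: [-5.6, -1.2, 15.9]
opening: 0.131
grip_force: 12.6
```

>>> move_arm(
  plan=[
    [[0,0,0],[0,0,0],-0.8],
    [[0,0,0],[0,0,0],-0.9],
  ],
)

```text
t: 14.3
eef_pos: [578.7, -11.5, 24.5]
tcp_rot: [3.141, -0.0, 0.247]
ft_force: [-5.2, -1.3, 15.2]
opening: 0.12
grip_force: 32.8
```

Gripped at 33 N. I lift a little and check the load.

>>> move_arm(
  plan=[
    [[0,0,0],[0,0,-0.002],-0.9],
    [[0,0,0],[0,0,-0.0035],-0.9],
  ],
)

```text
t: 14.55
eef_pos: [578.7, -11.7, 27.1]
tcp_rot: [3.141, 0.0, 0.247]
ft_force: [-1.8, -5.2, 1.9]
opening: 0.123
grip_force: 31.3
```

>>> move_arm(
  plan=[
    [[0,0,0],[0,0,-0.001],-0.9],
    [[0,0,0],[0,0,-0.0015],-0.9],
  ],
)

```text
t: 14.8
eef_pos: [578.9, -11.9, 28.0]
tcp_rot: [3.141, 0.0, 0.247]
ft_force: [0.7, -7.1, -5.0]
opening: 0.122
grip_force: 30.4
```

The lateral load of -7 N suggests the plug is rubbing the bore wall; I relieve it sideways before lifting more.

>>> move_arm(
  plan=[
    [[0,0,0],[-0.0002,0.0009,0],-0.9],
    [[0,0,0],[-0.0002,0.0009,0],-0.9],
  ],
)

```text
t: 15.05
eef_pos: [578.9, -12.3, 28.2]
tcp_rot: [3.142, 0.0, 0.247]
ft_force: [0.8, -3.5, -2.0]
opening: 0.123
grip_force: 30.8
```

Downward drag dropped along with the side load, so it was friction. I continue.

>>> move_arm(
  plan=[
    [[0,0,0],[-0.0002,0.0009,0],-0.9],
    [[0,0,0],[-0.0002,0.0009,-0.001],-0.9],
    [[0,0,0],[-0.0002,0.0009,-0.001],-0.9],
  ],
)

```text
t: 15.42
eef_pos: [579.0, -13.1, 29.5]
tcp_rot: [3.141, 0.0, 0.247]
ft_force: [0.8, -3.2, -2.2]
opening: 0.122
grip_force: 30.0
```

>>> move_arm(
  plan=[
    [[0,0,0],[-0.0001,0.0006,-0.001],-0.9],
    [[0,0,0],[-0.0001,0.0006,-0.002],-0.9],
    [[0,0,0],[-0.0001,0.0006,-0.002],-0.9],
  ],
)

```text
t: 15.8
eef_pos: [578.9, -13.4, 31.6]
tcp_rot: [-3.141, 0.0, 0.247]
ft_force: [0.2, 1.8, -3.2]
opening: 0.121
grip_force: 30.0
```

>>> move_arm(
  plan=[
    [[0,0,0],[0,0,-0.002],-0.9],
    [[0,0,0],[0,0,-0.004],-0.9],
    [[0,0,0],[0,0,-0.006],-0.9],
    [[0,0,0],[0,0,-0.008],-0.9],
  ],
)

```text
t: 16.3
eef_pos: [578.9, -13.6, 39.7]
tcp_rot: [-3.141, 0.0, 0.247]
ft_force: [0.9, 4.1, -4.7]
opening: 0.123
grip_force: 30.0
```

```bash
cat m.py | sed 's/^    G\[n\]=.*/    I=p["img"].astype(int); G[n]=sub((I[...,1]>1.35*I[...,0])\&(I[...,1]>1.2*I[...,2]),box[n])/' | sed '/^# ring/,$d' > m2.py; python3 m2.py; python3 -c "
from h import *
print(readout.state()['ft_force'])"
```

```text
top 1207 0
side 995 34
rack [ 463.75948325 -231.79525701    2.68491849] 148.3125
hole -23 [ 473.90169062 -211.15220419] {'top': array([338.1, 280. ]), 'side': array([344.7, 186.6])}
hole 23 [ 453.61727589 -252.43830983] {'top': array([357.5, 291.1]), 'side': array([355.3, 175.8])}
[0.24642553 4.22415233 0.23165821]
```

>>> move_arm(
  plan=[
    [[0,0,0],[0,-0.0005,-0.005],-0.9],
    [[0,0,0],[0,-0.0005,-0.012],-0.9],
    [[0,0,0],[0,-0.0005,-0.02],-0.9],
    [[0,0,0],[0,-0.0005,-0.028],-0.9],
    [[0,0,0],[0,-0.0005,-0.036],-0.9],
  ],
)

```text
t: 17.02
eef_pos: [579.0, -13.3, 76.3]
tcp_rot: [3.141, -0.0, 0.247]
ft_force: [0.3, 0.9, -0.8]
opening: 0.119
grip_force: 30.0
```

>>> move_arm(
  plan=[
    [[0,0,0],[0,0,-0.02],-0.9],
    [[0,0,0],[0,0,-0.04],-0.9],
    [[0,0,0],[0,0,-0.04],-0.9],
  ],
)

```text
t: 17.4
eef_pos: [579.6, -13.3, 116.9]
tcp_rot: [3.14, -0.003, 0.247]
ft_force: [-0.7, -0.2, -0.4]
opening: 0.124
grip_force: 30.0
```

```bash
python3 - <<'E'
from h import *
print(readout.state()["ft_force"])
p=eyes.read_camera("side"); c=p["img"][170:260,230:350,::-1]
for r in eyes.cut_out(p,"stem")[:3]: print(r["score"],r["uv"])
cv2.imwrite("pics/g5.png",np.clip(cv2.resize(c,(800,600),interpolation=cv2.INTER_CUBIC)*1.6,0,255).astype(np.uint8))
E
```

```text
[-0.70160301 -0.20822695 -0.38520079]
0.6 [280.0, 209.9]
```

View pics/g5.png

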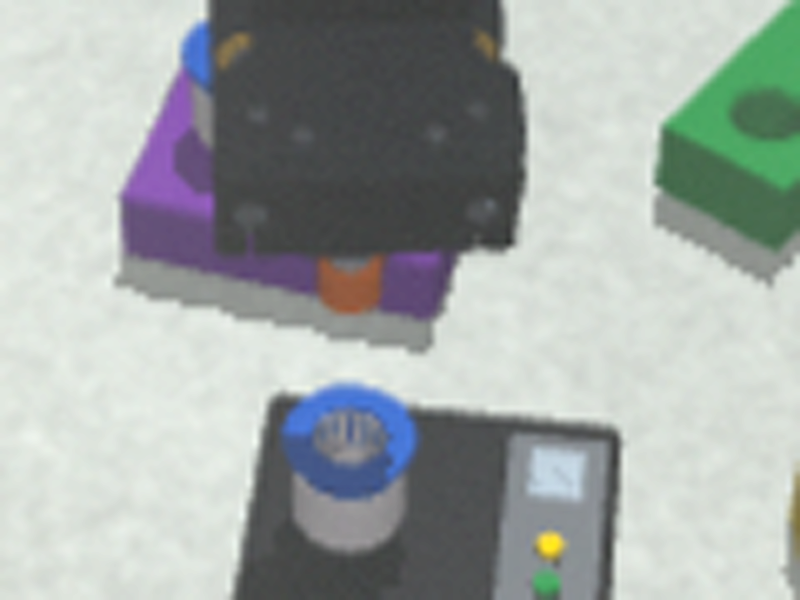

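The stem is out and held: its orange plug is at crop (350,285), clear of the empty blue ring at (350,440). I carry it over the rack.

>>> move_arm(
  plan=[
    [[0,0,0],[-0.038,0.0415,0],-0.9],
    [[0,0,0],[-0.0755,0.083,0],-0.9],
    [[0,0,0],[-0.113,0.124,0],-0.9],
    [[0,0,0],[-0.1508,0.1657,0],-0.9],
    [[0,0,0],[-0.1508,0.1657,0],-0.9],
  ],
)

```text
t: 18.12
eef_pos: [471.4, -213.3, 114.7]
tcp_rot: [-3.141, 0.001, 0.242]
ft_force: [0.2, 0.2, -0.1]
opening: 0.121
grip_force: 30.0
```

```bash
python3 - <<'E'
from h import *
s=readout.state();e=s["eef_pos"]; print(e,s["tcp_rot"],s["ft_force"])
p=eyes.read_camera("side"); I=p["img"].astype(int)
m=(I[...,0]>1.5*I[...,1])&(I[...,0]>1.8*I[...,2])&(I[...,0]>60)
q=proj(p,np.r_[e[:2],e[2]+9.5]); print("pred foot",q)
m[:, :int(q[0])-25]=0; m[:,int(q[0])+25:]=0; m[:int(q[1])-25]=0; m[int(q[1])+25:]=0
ys,xs=np.where(m); print(m.sum())
for r in sorted(set(ys)): print(r,xs[ys==r].min(),xs[ys==r].max(),end="; ")
for a in (-9,9): print(proj(p,np.r_[e[0]+a*.98,e[1]-a*.2,e[2]+12]).round(1))
E
```

```text
[ 471.35835698 -213.26942964  114.69566569] [-3.14084002e+00  1.18748426e-03  2.42314550e-01] [ 0.24164395  0.17718529 -0.11560468]
pred foot [351.13073256 153.90246117]
33
149 349 349; 150 350 355; 151 350 355; 152 350 355; 153 350 355; 154 349 355; 155 350 354; [355.4 154.1]
[347.2 151.9]
```

>>> move_arm(
  plan=[
    [[0,0,0],[0,0,0.01],-0.9],
    [[0,0,0],[0,0,0.02],-0.9],
    [[0,0,0],[0,0,0.02],-0.9],
    [[0,0,0],[0,0,0.02],-0.9],
  ],
)

```text
t: 18.68
eef_pos: [473.4, -210.3, 95.4]
tcp_rot: [-3.142, 0.0, 0.248]
ft_force: [-0.2, -0.3, -0.7]
opening: 0.122
grip_force: 30.0
```

```bash
python3 - <<'E'
from h import *
s=readout.state();e=s["eef_pos"]; print(e,s["tcp_rot"])
p=eyes.read_camera("side"); I=p["img"].astype(int)
q=proj(p,np.r_[e[:2],e[2]+9.5]); print("pred foot",q)
r=int(q[1])
for k in range(r-4,r+5): print(k,[tuple(int(v) for v in I[k,c]) for c in range(345,361)])
for a in (-9,9): print(proj(p,np.r_[e[0]+a*.98,e[1]-a*.2,e[2]+14]).round(1))
E
```

```text
[ 473.38141657 -210.28360169   95.40596259] [-3.14150333e+00  1.77441616e-04  2.47665167e-01]
pred foot [348.9066813  161.64386279]
157 [(133, 136, 131), (104, 85, 71), (91, 60, 42), (78, 68, 63), (72, 71, 72), (72, 72, 74), (71, 72, 73), (70, 69, 71), (85, 60, 49), (110, 91, 75), (127, 129, 124), (128, 133, 128), (130, 133, 129), (130, 133, 129), (131, 135, 131), (131, 135, 131)]
158 [(133, 136, 132), (91, 76, 67), (91, 58, 41), (90, 60, 47), (85, 63, 54), (80, 67, 59), (78, 66, 60), (87, 63, 52), (92, 59, 40), (112, 103, 92), (128, 131, 126), (128, 133, 128), (130, 134, 130), (130, 134, 130), (130, 135, 131), (132, 137, 132)]
159 [(122, 121, 114), (85, 67, 57), (87, 58, 43), (87, 56, 39), (91, 59, 42), (92, 60, 45), (91, 59, 42), (94, 58, 40), (89, 57, 40), (113, 107, 97), (127, 130, 125), (128, 131, 128), (129, 134, 129), (132, 135, 132), (132, 136, 133), (135, 139, 135)]
160 [(119, 117, 108), (87, 67, 55), (85, 56, 42), (87, 57, 42), (91, 57, 41), (93, 59, 42), (92, 58, 41), (91, 57, 41), (87, 56, 42), (120, 121, 115), (126, 130, 127), (128, 131, 127), (129, 134, 128), (131, 135,
[... 681 characters left out ...]
112), (131, 134, 130), (133, 136, 133), (133, 137, 133), (132, 136, 132), (131, 134, 131), (131, 135, 131), (133, 137, 133)]
164 [(134, 138, 134), (131, 133, 128), (125, 125, 120), (115, 106, 97), (114, 103, 93), (104, 86, 72), (108, 99, 90), (123, 122, 115), (130, 133, 129), (132, 135, 131), (131, 135, 131), (131, 135, 130), (131, 134, 131), (131, 134, 129), (131, 135, 131), (132, 135, 132)]
165 [(133, 136, 133), (133, 137, 134), (131, 136, 132), (128, 129, 125), (125, 127, 122), (125, 124, 119), (126, 129, 124), (132, 135, 131), (116, 130, 119), (128, 132, 128), (130, 133, 129), (130, 134, 129), (131, 135, 130), (129, 133, 129), (130, 134, 130), (131, 135, 130)]
[353.2 161.2]
[345.1 158.9]
```

Plug edges give a stem about 1 mm to -x of the TCP; I correct and lower, checking force from the mouth down.

>>> move_arm(
  plan=[
    [[0,0,0],[0.0011,0.0007,0.02],-0.9],
    [[0,0,0],[0.0011,0.0007,0.04],-0.9],
    [[0,0,0],[0.0011,0.0007,0.06],-0.9],
    [[0,0,0],[0.0011,0.0007,0.069],-0.9],
    [[0,0,0],[0.0011,0.0007,0.069],-0.9],
  ],
)

```text
t: 19.35
eef_pos: [474.4, -211.1, 26.5]
tcp_rot: [-3.141, 0.0, 0.247]
ft_force: [-0.4, 0.6, -0.3]
opening: 0.122
grip_force: 30.0
```

>>> move_arm(
  plan=[
    [[0,0,0],[0,0,0.002],-0.9],
    [[0,0,0],[0,0,0.004],-0.9],
    [[0,0,0],[0,0,0.006],-0.9],
    [[0,0,0],[0,0,0.006],-0.9],
  ],
)

```text
t: 19.85
eef_pos: [474.4, -211.1, 20.5]
tcp_rot: [3.142, 0.0, 0.247]
ft_force: [0.1, 0.0, 0.2]
opening: 0.118
grip_force: 30.0
```

>>> move_arm(
  plan=[
    [[0,0,0],[0,0,0.001],-0.9],
    [[0,0,0],[0,0,0.002],-0.9],
    [[0,0,0],[0,0,0.003],-0.9],
    [[0,0,0],[0,0,0.004],-0.9],
    [[0,0,0],[0,0,0.004],-0.9],
  ],
)

```text
t: 20.48
eef_pos: [474.3, -211.1, 16.4]
tcp_rot: [-3.142, 0.0, 0.247]
ft_force: [0.0, -0.4, -0.4]
opening: 0.121
grip_force: 30.0
```

>>> move_arm(
  plan=[
    [[0,0,0],[0,0,0.002],-0.9],
    [[0,0,0],[0,0,0.004],-0.9],
    [[0,0,0],[0,0,0.004],-0.9],
  ],
)

```text
t: 20.85
eef_pos: [474.3, -211.1, 12.3]
tcp_rot: [-3.141, 0.0, 0.247]
ft_force: [-0.5, -0.2, 0.1]
opening: 0.119
grip_force: 30.0
```

It's in the hole (foot ≈ 22 mm, no contact). On down to the floor.

>>> move_arm(
  plan=[
    [[0,0,0],[0,0,0.002],-0.9],
    [[0,0,0],[0,0,0.004],-0.9],
    [[0,0,0],[0,0,0.006],-0.9],
    [[0,0,0],[0,0,0.006],-0.9],
  ],
)

```text
t: 21.35
eef_pos: [474.3, -211.1, 6.3]
tcp_rot: [-3.141, 0.0, 0.247]
ft_force: [-0.5, 0.4, 0.2]
opening: 0.123
grip_force: 30.0
```

>>> move_arm(
  plan=[
    [[0,0,0],[0,0,0.001],-0.9],
    [[0,0,0],[0,0,0.002],-0.9],
    [[0,0,0],[0,0,0.002],-0.9],
  ],
)

```text
t: 21.72
eef_pos: [474.3, -211.1, 4.5]
tcp_rot: [-3.142, 0.0, 0.247]
ft_force: [0.1, -0.7, 0.4]
opening: 0.122
grip_force: 30.0
```

>>> move_arm(
  plan=[
    [[0,0,0],[0,0,0.001],-0.9],
    [[0,0,0],[0,0,0.0015],-0.9],
    [[0,0,0],[0,0,0.0015],-0.9],
  ],
)

```text
t: 22.1
eef_pos: [474.5, -211.2, 3.4]
tcp_rot: [3.141, -0.0, 0.247]
ft_force: [-0.4, 0.8, 5.8]
opening: 0.121
grip_force: 30.0
```

Floor contact (5.8 N) at the predicted height. I hold briefly, release, and rise straight up.

>>> move_arm(
  plan=[
    [[0,0,0],[0,0,0],-0.9],
    [[0,0,0],[0,0,0],-0.7],
    [[0,0,0],[0,0,0],-0.6],
    [[0,0,0],[0,0,0],-0.4],
    [[0,0,0],[0,0,0],-0.4],
  ],
)

```text
t: 22.72
eef_pos: [474.4, -211.1, 3.0]
tcp_rot: [3.142, 0.0, 0.247]
ft_force: [0.1, 1.0, 0.7]
opening: 0.288
grip_force: 0.0
```

>>> move_arm(
  plan=[
    [[0,0,0],[0,0,-0.01],-0.4],
    [[0,0,0],[0,0,-0.03],-0.4],
    [[0,0,0],[0,0,-0.06],-0.4],
    [[0,0,0],[0,0,-0.1],-0.4],
    [[0,0,0],[0,0,-0.15],-0.4],
  ],
)

```text
t: 23.35
eef_pos: [473.9, -210.9, 154.6]
tcp_rot: [-3.141, 0.001, 0.247]
ft_force: [-0.1, -1.1, 0.4]
opening: 0.301
grip_force: 0.0
```

>>> move_arm(
  plan=[
    [[0,0,0],[-0.05,0.03,-0.03],-0.4],
    [[0,0,0],[-0.08,0.08,-0.03],-0.4],
    [[0,0,0],[-0.08,0.12,-0.03],-0.4],
    [[0,0,0],[-0.08,0.12,-0.03],-0.4],
  ],
)

```text
t: 23.85
eef_pos: [425.9, -349.1, 183.4]
tcp_rot: [3.141, -0.0, 0.244]
ft_force: [0.1, 0.6, 0.7]
opening: 0.3
grip_force: 0.0
```

```bash
python3 - <<'E'
from h import *
o=[]
for n,a in(("top",(310,250,390,330)),("side",(310,140,390,220))):
    p=eyes.read_camera(n); o.append(cv2.resize(p["img"][a[1]:a[3],a[0]:a[2],::-1],(400,400),interpolation=cv2.INTER_CUBIC))
    print(n,"pred stem top",proj(p,[473.8,-211,81]).round(1))
    for t in("stem","microtubes","blood_rack","pot"): print(t,[r["uv"] for r in eyes.cut_out(p,t)[:2]])
cv2.imwrite("pics/f.png",np.clip(np.hstack(o)*1.6,0,255).astype(np.uint8)); print(readout.state()["ft_force"])
E
```

```text
top pred stem top [341.1 277.6]
stem [[448.1, 234.4], [339.5, 281.4]]
microtubes [[138.1, 245.2]]
blood_rack [[448.4, 233.6]]
pot [[216.3, 150.3]]
side pred stem top [347.4 169.8]
stem [[346.0, 182.4]]
microtubes [[282.5, 369.3]]
blood_rack [[325.2, 117.1]]
pot [[195.4, 269.3], [293.2, 253.9]]
[ 0.95593659  0.38600064 -0.05983529]
```

View pics/f.png

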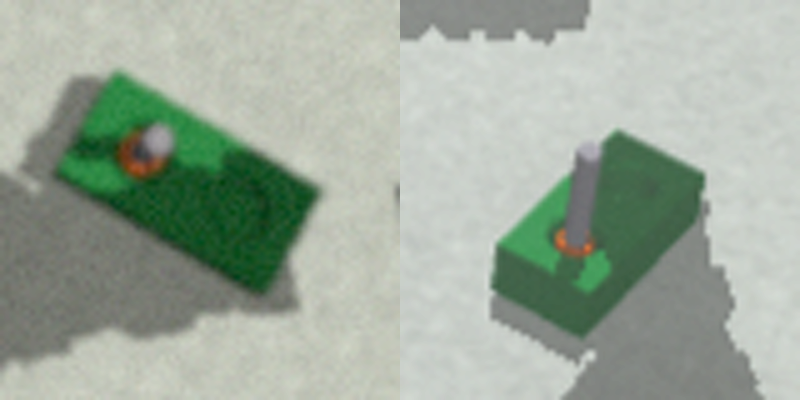

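The stem stands upright, plug down, in the rack hole: its top is at about (341,278) in top and (347.5,170) in side, as predicted. The bystanders have not moved. Handing in.

```bash
python3 -c "
from cell import env
print(env.job_done())"
```

```text
the job is handed in; nothing more can be done
None
```

The stem is out of the black station and stands plug down in a hole of the green rack, let go; the job is handed in at about 24 s of the 50 s. Ring force peaked at about 17 N, and the last pictures show the microtube block, sample rack and pot where they began.

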